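# Roll the steel muddler into its V rest

### The arm

A 6-joint arm with a two-finger parallel gripper is mounted at the origin on a cart in front of the work surface, level with it; the furniture and walls round the work are solid. World frame = base frame: x ahead of the robot, y to its left, z up, the work surface at z = 0. Lengths are in mm, angles in rad, forces in N, time in s.
With the tool pointing down it reaches from about 200 to 875 mm from the base axis. Payload 3.4 kg.
Tool frame: the origin (TCP) lies on the centre line of the jaws, within the pads' length; the fingertips stand 14 mm ahead of it and the grasp point (between the pads) lies 5 mm behind it (ctrl.tcp_to_tips is the distance from the TCP to the fingertips, in mm); z points along the fingers, y is the line along which they close (so a half turn about z gives the same grasp; the last joint's range is limited). The gripper opens to 94 mm and grips with 3 to 60 N. Pads are 16 mm wide; open, the fingers measure 119 mm over their backs; the gripper's body (75 mm by 177 mm) begins 78 mm behind the grasp point.
Start: joints at [1.089, 0.276, 1.505, -0, 1.361, -0.121], TCP at [203.007, 538.008, 219.493] pointing down, gripper open.
Joint ranges: [-2.89, 2.89], [-0.75, 2.08], [0.22, 2.7], [-1.18, 4.32], [0.11, 2.71], [-2.7, 2.7]. Speed limits (rad/s): [2.57, 2.57, 3.14, 3.14, 3.14, 3.14].

### API

Orientations are given as a unit quaternion [w, x, y, z].
In Python, from plant import monitor, cams, job, ctrl gives the robot as it stands.
- The arm moves only by the shell command python3 -m jog 'ROWS' [FORCE]. ROWS is JSON, one flat list of numbers, 5 for each row, row after row: the shift along the tool's x, y, z in cm, then the turn about the tool's z in rad, then the finger opening in cm, from 0 to 9.4. In form: [x, y, z, yaw, claw, x, y, z, yaw, claw, ...]. A call has 1 to 20 rows; each row shifts and turns the commanded pose from where the row before left it, along the tool's axes as they then stand; what a row does not reach is not made up. A row lasts 1/12 s, in which the tool goes at most 41.7 mm and 7.16 degrees, less where a joint would pass 70% of its speed; a pose out of reach is approached as far as the arm can. A call with a gripper value outside its range is refused whole. The fingers move at their own pace and stop on an object; FORCE is the grip in N (left out, the last holds). Time passes only in rows, so rows that do not move let the fingers close. It gives the time, the measured TCP pose, the force, the opening and the grip force at its end, in the units of the state.
- monitor.sense(): the state, without advancing time (a new reading comes with each control period).
- cams.grab_frame(name): name is "scene" or "top" or "wrist"; returns the picture (384x512x3 uint8, red, green, blue); there is no depth.
- cams.camera_params(name): a dict with "intrinsics" (3x3 intrinsics, pixels), "k1" (the pictures are not rectified: a ray, as slopes to the right and down, at radius r is drawn at 1 + k1 r^2 times it, then the intrinsics apply), "eye" and "orientation" of the camera in the world; the wrist camera has in their place "tool_from_camera" (4x4, takes a point from camera to tool coordinates, whose origin is the TCP and whose axes are the flange's). Camera axes: x right, y down, z forward; pixel columns grow to the right and rows downward; lengths in mm; the calibration is good to about 2 mm. A picture is of the moment at which its call begins: read the wrist's pose just before it. camera_params takes no time and is no camera call.
- job.finish_job(): hands the job in; it is judged then, once.
The state is a dict: "clock": time; "joint_positions": joint angles; "joint_velocities": joint speeds; "joint_torque": joint torques, N m; "ee_pos": TCP position; "tcp_rot": TCP orientation; "contact_force": force on the tool from outside, world axes, zero at the start; "wrist_torque": the same for the moment, N m; "width": finger opening in mm; "grasp_force": force on a finger pad.
Only numpy, scipy, OpenCV 4.12 (cv2) and the standard library are available. Lean on these libraries where they do the work, as an engineer would, in place of code of your own. Each camera call takes 0.05 s, during which the arm holds its last target. There are 200 camera calls.

### The job

Roll the round steel muddler along the bench by pushing its side with the fingertips, up the ramp of the wooden rest and over the lip, so that it lies settled in the V groove with about the same length sticking out at both ends (its middle no more than 3 cm from the middle of the rest; nudge its end if need be). It must turn over as it rolls; do not pick it up, squeeze it or press hard on it, leave the other things where they stand, and take the hand away at the end.

Things in the scene. Friction and masses are not known exactly. Their poses are not given: they have to be found in the camera images.
- bar: straight muddler: polished steel round bar, 34 mm in diameter, 200 mm long, a black 45 mm sleeve of equal diameter at one end; 0.18 to 0.35 kg, slippery, rolls easily. Origin on its axis at mid-length; x runs along it to the black end, y and z turn as it rolls. It starts on the bench on the ramp side, 160 to 240 mm from the groove, at most 0.25 rad off parallel with it
- rest: wooden rest for the muddler, fixed to the bench, 150 mm long (x), 108 mm across (y). Origin on the bench top below the bottom of its V groove, at mid-length; x along the groove, y to the ramp side (the robot's left, turned by up to 0.25 rad), z up. Ramp: from the bench at y = 66 mm evenly up to the lip. Beyond the groove a higher stop, 20 mm high, from y = -30 to -42 mm
- lip (a point): middle of the lip between ramp and groove: 12 mm above the bench, at y = 16 mm of the rest; axes as the rest's
- seat (a point): where the middle of the seated muddler lies: above the middle of the groove (y = 0 of the rest), 23 mm above the bench. The groove's bottom is 3 mm above the bench, its sides rise at 30 degrees; axes as the rest's. The ramp squares a crooked bar pushed against it; the seated bar slides along the groove when its end is pushed (1 to 2 N)
- jigger: steel double-cone jigger, 46 mm across, 77 mm tall, loose; bystander. Origin at the centre of its foot.
- shot_glass: clear shot glass, 49 mm across, 62 mm tall, loose; bystander. Origin at the centre of its foot.
- spice: glass spice shaker with chromed cap, 44 mm across, 72 mm tall, loose; bystander. Origin at the centre of its foot.
- cup: small clear measuring cup with a handle, 51x70x69 mm, loose; bystander. Origin at the centre of its foot.
- tape: roll of tape lying flat, 100 mm across, 25 mm tall, loose; bystander. Origin at the centre of its underside.
Not all that is in view belongs to the job. There is more than one size of the bar; the one meant has the size given above.

How it is judged:
By the outcome, as a careful person would: the job done as asked, in the order asked, and still so for the second after the job is handed in, with the robot touching nothing.
It also fails if it takes over 56 s, if anything falls off the work surface, if the arm or the gripper's body presses on something with over 40 N, if the wrist force passes 120 N, or if a joint passes its speed limit or range.

## Working session

There is one attempt and no reset: what is moved stays moved. The work goes in short steps, Python scripts to look and compute and a shell command to move; the robot and the scene stay as the last step left them, time stands still between calls to the robot, and variables do not carry over. Pictures are saved under pics/ and viewed, at most 10 in all, crops included, and the job is handed in when it is done.

```bash
mkdir -p pics
python3 - <<'E'
from plant import monitor, cams
import cv2, numpy as np
s=monitor.sense(); print({k:np.round(v,3).tolist() for k,v in s.items()})
for n in ("top","scene"):
    im=cams.grab_frame(n); cv2.imwrite(f"pics/{n}0.png",im[:,:,::-1]); p=cams.camera_params(n); print(n,{k:np.round(v,4).tolist() for k,v in p.items()})
p=cams.camera_params("wrist");print(p)
E
```

```text
{'clock': 0.0, 'joint_positions': [1.089, 0.277, 1.506, -0.0, 1.361, -0.121], 'joint_velocities': [-0.0, -0.001, -0.001, 0.0, -0.0, -0.0], 'joint_torque': [0.001, -40.458, -23.723, 0.07, 0.035, -0.0], 'ee_pos': [202.734, 537.489, 218.647], 'tcp_rot': [-0.0, 0.179, 0.984, -0.001], 'contact_force': [0.661, 0.344, -0.844], 'wrist_torque': [-0.028, -0.001, 0.013], 'grasp_force': 0.0, 'width': 94.307}
top {'intrinsics': [[474.0449, 0.0, 251.1908], [0.0, 474.0449, 196.2328], [0.0, 0.0, 1.0]], 'k1': -0.0897, 'eye': [315.1945, 43.3636, 1456.7479], 'orientation': [-0.0805, 0.7188, -0.6862, 0.0773]}
scene {'intrinsics': [[369.9539, 0.0, 254.8996], [0.0, 369.9539, 191.5479], [0.0, 0.0, 1.0]], 'k1': 0.0322, 'eye': [773.9529, 695.8914, 995.0841], 'orientation': [-0.0336, 0.0953, 0.9476, -0.3032]}
{'intrinsics': array([[345.02343878,   0.        , 257.10479371],
       [  0.        , 345.02343878, 184.71694264],
       [  0.        ,   0.        ,   1.        ]]), 'k1': 0.011856151010843856, 'tool_from_camera': array([[-6.38036495e-04, -9.59376346e-01, -2.82128728e-01,
         8.25678169e+01],
       [ 9.99999740e-01, -7.07077608e-04,  1.42903571e-04,
        -1.04905161e+00],
       [-3.36585211e-04, -2.82128563e-01,  9.59376548e-01,
        -1.65230111e+02],
       [ 0.00000000e+00,  0.00000000e+00,  0.00000000e+00,
         1.00000000e+00]])}
```

View pics/top0.png

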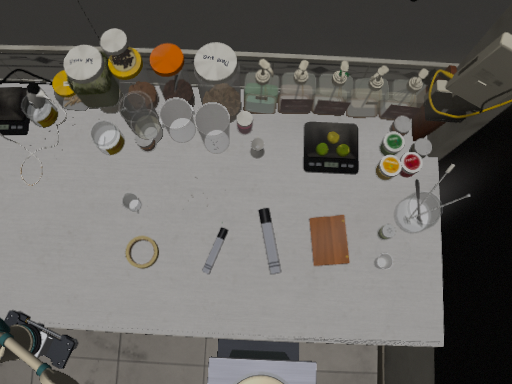

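View pics/scene0.png

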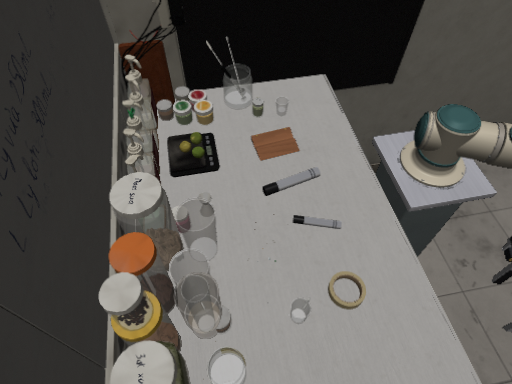

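The top view shows the large bar (black sleeve at about (265,214), steel end at about (274,270)). A shorter bar is at about (215,250), the wooden rest at about (329,240), and the small glasses near (387,231) and (383,262). The scene view agrees. Next I'll measure the bar and the rest.

```bash
cat > h.py <<'E'
import numpy as np, cv2
from scipy.spatial.transform import Rotation as R
from plant import monitor, cams
def q(w): return R.from_quat(np.roll(np.asarray(w,float),-1))
def cam(n):
    p=cams.camera_params(n)
    if n=="wrist":
        s=monitor.sense(); T=np.array(p["tool_from_camera"]); r=q(s["tcp_rot"]).as_matrix()
        return p, r@T[:3,:3], r@T[:3,3]+np.array(s["ee_pos"])
    return p, q(p["orientation"]).as_matrix(), np.array(p["eye"])
def cast(c,px,z):
    p,M,e=c
    u=cv2.undistortPoints(np.float64(px).reshape(-1,1,2),np.float64(p["intrinsics"]),np.float64([p["k1"],0,0,0]))[:,0]
    d=np.c_[u,np.ones(len(u))]@M.T
    return e+d*((z-e[2])/d[:,2])[:,None]
def proj(c,P):
    p,M,e=c
    return cv2.projectPoints((np.atleast_2d(np.float64(P))-e)@M,np.zeros(3),np.zeros(3),np.float64(p["intrinsics"]),np.float64([p["k1"],0,0,0]))[0][:,0]
E
python3 - <<'E'
from h import *
im=cv2.imread("pics/top0.png"); c=cam("top"); hsv=cv2.cvtColor(im,cv2.COLOR_BGR2HSV)
def big(m,roi):
    x0,y0,x1,y1=roi; k=np.zeros_like(m); k[y0:y1,x0:x1]=m[y0:y1,x0:x1]
    return max(cv2.findContours(k,cv2.RETR_EXTERNAL,cv2.CHAIN_APPROX_NONE)[0],key=cv2.contourArea)
m=cv2.inRange(hsv,(0,80,40),(20,255,255)); k=big(m,(295,200,365,280))
b=cv2.boxPoints(cv2.minAreaRect(k)); print("rest px",b.round(1).tolist()); print(cast(c,b,8)[:,:2].round(1).tolist())
g=cv2.cvtColor(im,cv2.COLOR_BGR2GRAY)
print(g[240,250:295].tolist(), g[225,295:305])
m=((g<165)*255).astype(np.uint8); k=big(m,(245,195,295,290)); b=cv2.boxPoints(cv2.minAreaRect(k)); print("bar px",b.round(1).tolist(),cast(c,b,17)[:,:2].round(1).tolist())
m=((g<60)*255).astype(np.uint8); k=big(m,(245,195,295,290));b=cv2.boxPoints(cv2.minAreaRect(k)); print("black",cast(c,b,17)[:,:2].round(1).tolist())
cv2.imwrite("pics/crop1.png",cv2.resize(im[190:290,190:400],None,fx=3.8,fy=3.8,interpolation=cv2.INTER_CUBIC))
E
```

```text
rest px [[309.0, 217.6999969482422], [344.29998779296875, 214.3000030517578], [348.8999938964844, 262.70001220703125], [313.70001220703125, 266.1000061035156]]
[[584.4, -124.8], [600.2, -234.8], [450.2, -250.1], [435.3, -142.3]]
[152, 152, 153, 154, 152, 151, 152, 151, 153, 152, 152, 152, 151, 139, 117, 128, 131, 132, 132, 130, 132, 131, 133, 132, 121, 125, 151, 150, 150, 151, 150, 150, 152, 152, 150, 151, 152, 153, 151, 152, 152, 152, 150, 151, 152] [151 151 151 151 151 151 152 152 153 152]
bar px [[245.0, 195.0], [294.0, 195.0], [294.0, 289.0], [245.0, 289.0]] [[645.4, 77.2], [652.5, -75.5], [363.7, -83.5], [357.1, 63.0]]
black [[602.0, 33.6], [608.6, 3.2], [567.2, -5.3], [560.6, 25.0]]
```

View pics/crop1.png

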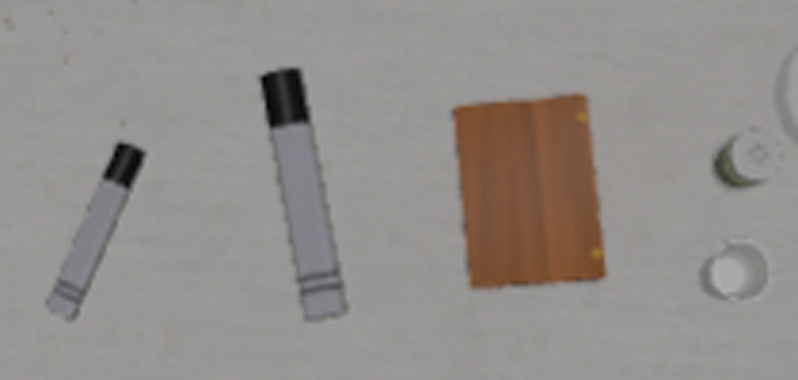

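The crop shows the big bar from its black end at about (264,209) to its steel end at about (276,273) in full-image pixels, leaning away from the rest's axis. The rest's groove runs nearly vertical in the image. The ground between the bars is clear.

Run:
```python
from h import *
c=cam("top")
o=np.array([518.5,-199.5]);u=np.array([np.cos(.11),np.sin(.11)]);v=np.array([-u[1],u[0]])
e=cast(c,[[263.8,209.0],[276.0,273.3],[224.5,229],[206.5,273]],17)[:,:2]
print(e.round(1), np.linalg.norm(e[0]-e[1]))
d=e[0]-e[1]; print("bar angle",np.arctan2(d[1],d[0])); print("in rest frame",((e-o)@np.c_[u,v]).round(1))
# target: tool y along u; TCP at rest (0, yb+45)
s=monitor.sense(); r=q(s["tcp_rot"]).as_matrix(); print(r.round(3), s["ee_pos"])
for g in (0,55,): print(o+g*v, (o+245*v))
```

```text
[[603.6  16.8]
 [408.  -27.9]
 [535.5 134.8]
 [399.1 181.2]] 200.65715372717966
bar angle 0.2250604784939087
in rest frame [[108.4 205.7]
 [-91.  182.7]
 [ 53.6 330.4]
 [-76.9 391.5]]
[[-0.936  0.353 -0.001]
 [ 0.353  0.936 -0.001]
 [ 0.    -0.002 -1.   ]] [202.77974203 537.5698782  218.73681494]
[ 518.5 -199.5] [491.60431629  44.019244  ]
[ 512.46219345 -144.83241461] [491.60431629  44.019244  ]
```

```bash
python3 -m jog '[-2.25,-1.8,0,0,9.4,-2.25,-1.8,0,0,9.4,-2.25,-1.8,0,0,9.4,-2.25,-1.8,0,0,9.4,-2.25,-1.8,0,0,9.4,-2.25,-1.8,0,0,9.4,-2.25,-1.8,0,0,9.4,-2.25,-1.8,0,0,9.4,-2.25,-1.8,0,0,9.4,-2.25,-1.8,0,0,9.4,-2.25,-1.8,0,0,9.4,-2.25,-1.8,0,0,9.4,-2.25,-1.8,0,0,9.4,-2.25,-1.8,0,0,9.4,-2.25,-1.8,0,0,9.4,-2.25,-1.8,0,0,9.4,-2.25,-1.8,0,0,9.4,-2.25,-1.8,0,0,9.4,-2.25,-1.8,0,0,9.4,-2.25,-1.8,0,0,9.4]' && python3 -m jog '[0,0,0,0.1,9.4,0,0,0,0.1,9.4,0,0,0,0.1,9.4,0,0,0,0.1,9.4,0,0,0,0.1,9.4,0,0,0,0.1,9.4,0,0,0,0.1,9.4,0,0,0,0.1,9.4,0,0,0,0.1,9.4,0,0,0,0.1,9.4,0,0,0,0.1,9.4,0,0,0,0,9.4,0,0,0,0,9.4]'
cat >> h.py <<'E'
o=np.array([518.5,-199.5]);u=np.array([np.cos(.11),np.sin(.11)]);v=np.array([-u[1],u[0]])
def where():
    s=monitor.sense(); M=q(s["tcp_rot"]).as_matrix(); p=np.array(s["ee_pos"])
    print("t",s["clock"],"rest-frame TCP",((p[:2]-o)@np.c_[u,v]).round(1),"z",round(p[2],1),"tool y ang",np.arctan2(M[1,1],M[0,1]).round(3),"F",np.round(s["contact_force"],2))
E
python3 - <<'E'
from h import *
where(); cv2.imwrite("pics/w1.png",cams.grab_frame("wrist")[:,:,::-1])
E
```

```text
clock: 1.77
ee_pos: [497.2, 41.0, 219.2]
tcp_rot: [-0.0, 0.18, 0.984, 0.0]
contact_force: [0.9, -0.4, -0.2]
width: 94.2
grasp_force: 0.0
clock: 2.85
ee_pos: [496.7, 42.4, 219.2]
tcp_rot: [-0.0, 0.666, 0.746, -0.0]
contact_force: [-0.1, 0.5, 0.1]
width: 94.1
grasp_force: 0.0
t 2.85 rest-frame TCP [  4.9 242.8] z 219.2 tool y ang 0.113 F [-0.1   0.52  0.13]
```

View pics/w1.png

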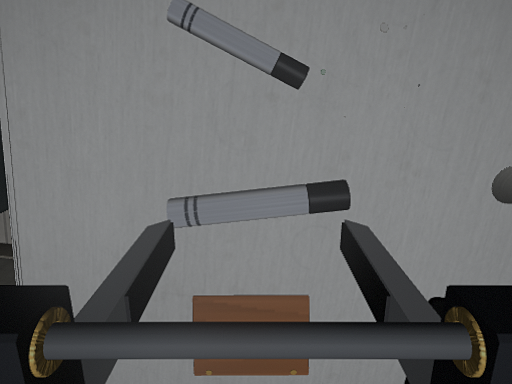

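The wrist view shows the target bar, with its steel end at (177,212) and black end at (342,195). The smaller bar is clear above it and the rest is at (250,335), below. I'll check the bar against the wrist calibration before descending.

Run:
```python
from h import *
c=cam("wrist")
P=cast(c,[[169,212],[349,194],[194,296],[309,295],[308,88],[300,56]],[17,17,2,2,17,17] and 17)[:,:2]
print("z17",((P-o)@np.c_[u,v]).round(1)); P=cast(c,[[193,296],[309,295],[193,375],[309,376]],[0][0])[:,:2]
print("rest z0",((P-o)@np.c_[u,v]).round(1))
```

```text
z17 [[-95.6 184.1]
 [107.1 205.9]
 [-72.6  74.5]
 [ 68.   76.1]
 [ 56.3 319.8]
 [ 46.9 350.5]]
rest z0 [[-77.5  63. ]
 [ 71.   64.6]
 [-83.5 -61.9]
 [ 76.4 -63.4]]
```

```bash
python3 -m jog '[0,0,1.95,0,9.4,0,0,1.95,0,9.4,0,0,1.95,0,9.4,0,0,1.95,0,9.4,0,0,1.95,0,9.4,0,0,1.95,0,9.4,0,0,1.95,0,9.4,0,0,1.95,0,9.4,0,0,1.95,0,9.4,0,0,1.95,0,9.4,0,0,0,0,9.4,0,0,0,0,9.4]'
python3 - <<'E'
from h import *
where()
E
```

```text
clock: 3.9
ee_pos: [496.2, 42.4, 23.9]
tcp_rot: [-0.001, 0.667, 0.745, -0.001]
contact_force: [-0.1, -0.3, -0.4]
width: 93.6
grasp_force: 0.0
t 3.9 rest-frame TCP [  4.4 242.9] z 23.9 tool y ang 0.111 F [-0.11 -0.26 -0.44]
```

```bash
python3 -m jog '[-0.3,0,0,0,9.4,-0.3,0,0,0,9.4,-0.3,0,0,0,9.4,-0.3,0,0,0,9.4,-0.3,0,0,0,9.4,-0.3,0,0,0,9.4,-0.3,0,0,0,9.4,-0.3,0,0,0,9.4,-0.4,0,0,0,9.4,-0.4,0,0,0,9.4,-0.4,0,0,0,9.4,-0.4,0,0,0,9.4,-0.4,0,0,0,9.4,-0.4,0,0,0,9.4,-0.4,0,0,0,9.4,-0.4,0,0,0,9.4,-0.3,0,0,0,9.4,-0.3,0,0,0,9.4,-0.2,0,0,0,9.4,-0.1,0,0,0,9.4]'
python3 - <<'E'
from h import *
where(); cv2.imwrite("pics/t2.png",cams.grab_frame("top")[180:290,230:400,::-1].repeat(4,0).repeat(4,1))
E
```

```text
clock: 5.57
ee_pos: [504.2, -22.6, 24.5]
tcp_rot: [0.0, 0.667, 0.745, 0.0]
contact_force: [-0.7, 0.2, 0.9]
width: 94.1
grasp_force: 0.0
t 5.5667 rest-frame TCP [  5.2 177.4] z 24.5 tool y ang 0.11 F [-0.67  0.19  0.87]
```

View pics/t2.png

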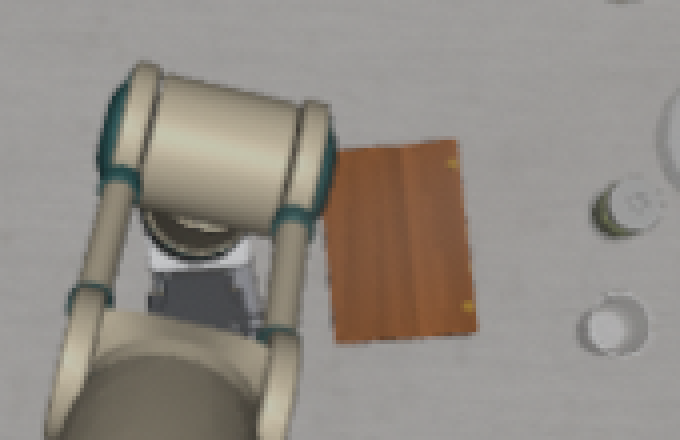

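The arm hides the bar in this view; only the bare rest shows. I'll keep pushing, then look with the wrist camera.

```bash
python3 -m jog '[-0.3,0,0,0,9.4,-0.4,0,0,0,9.4,-0.4,0,0,0,9.4,-0.4,0,0,0,9.4,-0.4,0,0,0,9.4,-0.4,0,0,0,9.4,-0.4,0,0,0,9.4,-0.4,0,0,0,9.4,-0.4,0,0,0,9.4,-0.4,0,0,0,9.4,-0.4,0,0,0,9.4,-0.4,0,0,0,9.4,-0.4,0,0,0,9.4,-0.4,0,0,0,9.4,-0.4,0,0,0,9.4,-0.3,0,0,0,9.4,-0.3,0,0,0,9.4,-0.3,0,0,0,9.4,-0.2,0,0,0,9.4,-0.1,0,0,0,9.4]'
python3 - <<'E'
from h import *
where(); cv2.imwrite("pics/w3.png",cams.grab_frame("wrist")[:,:,::-1])
E
```

```text
clock: 7.28
ee_pos: [512.0, -93.0, 24.5]
tcp_rot: [-0.0, 0.667, 0.745, 0.0]
contact_force: [0.0, 1.2, 0.5]
width: 93.9
grasp_force: 0.5
t 7.2833 rest-frame TCP [  5.2 106.6] z 24.5 tool y ang 0.11 F [0.03 1.19 0.46]
```

View pics/w3.png

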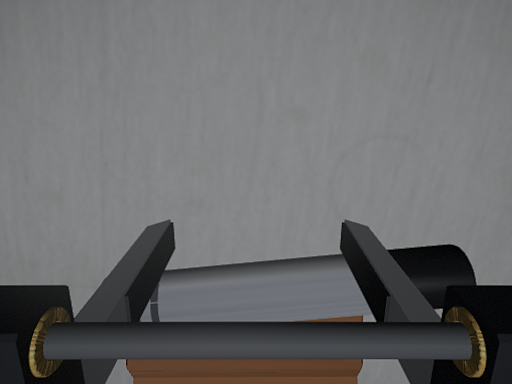

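The wrist view shows the bar just at the foot of the ramp, touching the right finger, with its black end at about (473,275). It is still slightly askew (top edge from (165,270) to (450,245)), with its steel end nearly at the left finger.

Run:
```python
from h import *
c=cam("wrist")
for z,px in ((17,[[473,275]]),(30,[[165,270],[340,254],[450,245]]),(0,[[127,362],[363,320]])):
    P=cast(c,px,z)[:,:2]; print(z,((P-o)@np.c_[u,v]).round(1))
```

```text
17 [[125.9  84.3]]
30 [[-43.3  95. ]
 [ 47.  104.1]
 [102.3 109.2]]
0 [[-82.8   8.5]
 [ 72.9  41.2]]
```

```bash
python3 -m jog '[-0.3,0,-0.05,0,9.4,-0.3,0,-0.05,0,9.4,-0.3,0,-0.05,0,9.4,-0.3,0,-0.05,0,9.4,-0.3,0,-0.05,0,9.4,-0.3,0,-0.05,0,9.4,-0.3,0,-0.05,0,9.4,-0.3,0,-0.05,0,9.4,-0.3,0,-0.05,0,9.4,-0.3,0,-0.05,0,9.4,-0.3,0,-0.05,0,9.4,-0.3,0,-0.05,0,9.4,-0.3,0,-0.05,0,9.4,-0.3,0,-0.05,0,9.4,-0.3,0,-0.05,0,9.4,-0.3,0,-0.05,0,9.4,-0.2,0,0,0,9.4,0,0,0,0,9.4,0,0,0,0,9.4]'
python3 - <<'E'
from h import *
where(); cv2.imwrite("pics/w4.png",cams.grab_frame("wrist")[:,:,::-1])
E
```

```text
clock: 8.92
ee_pos: [517.6, -143.2, 32.4]
tcp_rot: [0.0, 0.667, 0.745, -0.0]
contact_force: [-0.8, -0.1, 0.2]
width: 93.9
grasp_force: 0.2
t 8.9167 rest-frame TCP [ 5.3 56.1] z 32.4 tool y ang 0.11 F [-0.84 -0.11  0.18]
```

View pics/w4.png

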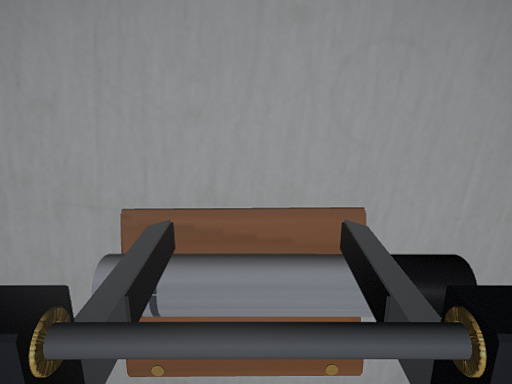

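The wrist view shows the bar squared on the ramp against both fingers, spanning columns 95 to 477, while the rest's front edge spans 121 to 366. The bar is therefore about 23 mm too far toward its black end. Next I push it over the lip.

```bash
python3 -m jog '[-0.2,0,-0.03,0,9.4,-0.3,0,-0.03,0,9.4,-0.3,0,-0.03,0,9.4,-0.3,0,-0.03,0,9.4,-0.3,0,-0.03,0,9.4,-0.3,0,-0.03,0,9.4,-0.3,0,0,0,9.4,-0.2,0,0,0,9.4,0,0,0,0,9.4,0,0,0,0,9.4,0,0,0,0,9.4,0,0,0,0,9.4]'
python3 - <<'E'
from h import *
where(); c=cam("wrist"); im=cams.grab_frame("wrist")[:,:,::-1]; cv2.imwrite("pics/w5.png",im)
g=im.astype(int); r=g[:,:,2]-g[:,:,0]
print("red-blue col 200..320 step40, rows 200-320", [r[200:322:6,k].tolist() for k in (215,255,300)])
# predicted rows for seated bar back edge / top
print(proj(c,np.c_[np.array([o+y*v for y in (17,0,16,66)]),[23,40,12,0]]).round())
E
```

```text
clock: 9.97
ee_pos: [519.7, -164.3, 34.2]
tcp_rot: [-0.0, 0.667, 0.745, 0.0]
contact_force: [0.0, 0.0, -0.1]
width: 93.8
grasp_force: 0.0
t 9.9667 rest-frame TCP [ 5.1 34.9] z 34.2 tool y ang 0.11 F [ 0.03  0.04 -0.07]
red-blue col 200..320 step40, rows 200-320 [[54, 55, 57, 60, 60, 62, 57, 56, 57, 60, 58, -1, -4, -6, -10, -11, -11, -11, -11, -11, -11], [55, 54, 58, 59, 60, 63, 60, 56, 56, 60, 58, 1, -3, -7, -11, -11, -11, -12, -11, -10, -12], [61, 60, 57, 59, 60, 60, 60, 60, 56, 58, 58, -1, -5, -7, -11, -10, -11, -11, -11, -11, -12]]
[[249. 265.]
 [249. 309.]
 [250. 257.]
 [250. 172.]]
```

The bar's back edge is at row 264, as predicted for the seated pose (265), and there is no contact force. I'll back off and rise for a clear look.

```bash
python3 -m jog '[0.5,0,0,0,9.4,1,0,0,0,9.4,1,0,-1,0,9.4,0,0,-2,0,9.4,0,0,-2,0,9.4,0,0,-2,0,9.4,0,0,-2,0,9.4,0,0,-2,0,9.4,0,0,-2,0,9.4,0,0,-2,0,9.4,0,0,-2,0,9.4,0,0,-1,0,9.4,0,0,0,0,9.4,0,0,0,0,9.4]'
python3 - <<'E'
from h import *
where(); cv2.imwrite("pics/w6.png",cams.grab_frame("wrist")[:,:,::-1])
E
```

```text
clock: 11.18
ee_pos: [516.8, -138.9, 214.5]
tcp_rot: [0.0, 0.667, 0.745, 0.0]
contact_force: [-0.0, 0.9, 0.2]
width: 93.7
grasp_force: 0.0
t 11.1833 rest-frame TCP [ 5.  60.4] z 214.5 tool y ang 0.111 F [-0.04  0.85  0.19]
```

View pics/w6.png

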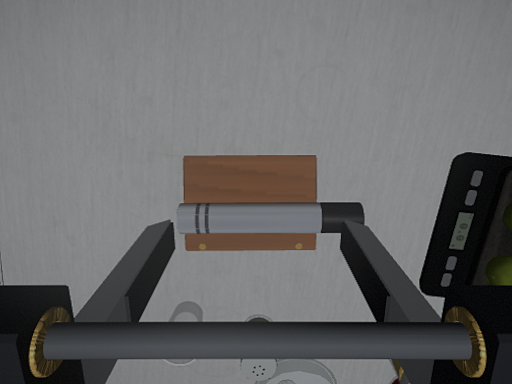

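The bar lies seated and parallel in the groove, spanning columns 178 to 363 at row 217. The rest spans columns 184 to 317 and the glasses stand untouched at the bottom of the picture.

Run:
```python
from h import *
c=cam("wrist")
for n,z,px in (("bar",23,[[178,218],[363,217]]),("rest0",0,[[183,156],[317,156]]),("reststop",20,[[186,235],[316,235]]),("scale",30,[[437,290],[452,160]])):
    P=cast(c,px,z)[:,:2]; print(n,((P-o)@np.c_[u,v]).round(1))
```

```text
bar [[-83.6  -0.5]
 [120.6   0.7]]
rest0 [[-78.9  64.5]
 [ 70.6  64.5]]
reststop [[-76.7 -22.3]
 [ 70.4 -22.3]]
scale [[210.8 -86.4]
 [204.1  66.3]]
```

```bash
python3 -m jog '[-1,2.4,0,0,0,-1,2.4,0,0,0,-1,2.4,0,0,0,-1,2.4,0,0,0,-1,2.4,0,0,0,-1,2.4,0,0,0,0,0,0,0,0,0,0,0,0,0,0,0,2,0,0,0,0,2,0,0,0,0,2,0,0,0,0,2,0,0,0,0,2,0,0,0,0,0,0,0]'
python3 - <<'E'
from h import *
where()
E
```

```text
clock: 12.4
ee_pos: [662.0, -181.6, 109.2]
tcp_rot: [-0.005, 0.667, 0.745, -0.002]
contact_force: [-1.0, 0.6, 0.2]
width: 4.3
grasp_force: 0.0
t 12.4 rest-frame TCP [144.6   2.1] z 109.2 tool y ang 0.11 F [-1.03  0.58  0.16]
```

```bash
python3 -m jog '[0,0,0,0,0,0,0,1.5,0,0,0,0,1.5,0,0,0,0,1.5,0,0,0,0,1.5,0,0,0,0,1.5,0,0,0,0,0,0,0,0,0,0,0,0]'
python3 - <<'E'
from h import *
where()
E
```

```text
clock: 13.07
ee_pos: [666.7, -183.4, 40.1]
tcp_rot: [0.0, 0.667, 0.745, 0.0]
contact_force: [-0.0, -0.4, 1.1]
width: 0.0
grasp_force: 0.0
t 13.0667 rest-frame TCP [149.1  -0.2] z 40.1 tool y ang 0.11 F [-0.02 -0.39  1.11]
```

```bash
python3 -m jog '[0,0,1,0,0,0,-0.5,0,0,0,0,-0.5,0,0,0,0,-0.2,0,0,0,0,-0.2,0,0,0,0,-0.2,0,0,0,0,-0.2,0,0,0,0,-0.2,0,0,0,0,-0.2,0,0,0,0,-0.2,0,0,0,0,-0.2,0,0,0,0,-0.2,0,0,0,0,-0.2,0,0,0,0,-0.2,0,0,0,0,-0.2,0,0,0,0,-0.2,0,0,0,0,-0.1,0,0,0]'
python3 - <<'E'
from h import *
where(); c=cam("wrist"); im=cams.grab_frame("wrist")[:,:,::-1]; cv2.imwrite("pics/w7.png",im)
E
```

```text
clock: 14.48
ee_pos: [629.6, -187.5, 29.2]
tcp_rot: [-0.0, 0.667, 0.745, -0.0]
contact_force: [1.3, -0.4, 0.6]
width: 0.3
grasp_force: 0.7
t 14.4833 rest-frame TCP [111.8  -0.3] z 29.2 tool y ang 0.11 F [ 1.3  -0.43  0.59]
```

View pics/w7.png

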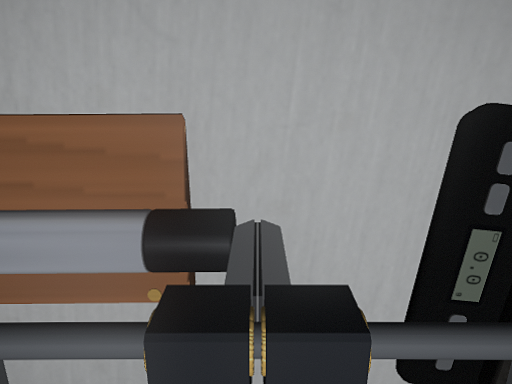

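The wrist view shows the closed fingers pressing lightly on the black end at (236,240). The rest's end edge runs from (184,114) to (195,290). I'll work out the remaining overhang.

Run:
```python
from h import *
c=cam("wrist")
for n,z,px in (("end",23,[[235,240]]),("rest0",0,[[185,114]]),("rest stop",20,[[195,285]]),("lip",12,[[189,205]])):
    P=cast(c,px,z)[:,:2]; print(n,((P-o)@np.c_[u,v]).round(1))
```

```text
end [[98.9 -0.3]]
rest0 [[71. 65.]]
rest stop [[ 75.2 -30. ]]
lip [[72.8 15.9]]
```

The overhang is about 26 mm against an ideal 25 mm, so the bar is centred. I'll withdraw and check.

```bash
python3 -m jog '[0,0.3,0,0,0,0,0.7,0,0,0,0,1,0,0,0,0,1,0,0,0,0,0,-2,0,0,0,0,-2,0,0,0,0,-2,0,0,0,0,-2,0,0,0,0,-2,0,0,0,0,-2,0,0,0,0,-2,0,0,0,0,-2,0,0,0,0,-2,0,0]' && python3 -m jog '[2.5,-1,0,0,0,2.5,-1,0,0,0,2.5,-1,0,0,0,2.5,-1,0,0,0,2.5,-1,0,0,0,2.5,-1,0,0,0,2.5,-1,0,0,0,2.5,-1,0,0,0,2.5,-1,0,0,0,2.5,-1,0,0,0,0,0,0,0,0,0,0,0,0,0]'
python3 - <<'E'
from h import *
where(); a=cams.grab_frame("top")[190:290,190:400,::-1]; w=cams.grab_frame("wrist")[:,:,::-1]
a=cv2.resize(a,(800,381)); w=cv2.resize(w[150:384],(480,219)); k=np.zeros((600,800,3),np.uint8); k[:381]=a; k[381:,:480]=w; cv2.imwrite("pics/end.png",k)
E
```

```text
clock: 15.62
ee_pos: [660.7, -183.8, 210.2]
tcp_rot: [0.0, 0.667, 0.745, 0.0]
contact_force: [1.0, -0.4, -0.7]
width: 0.6
grasp_force: 0.0
clock: 16.62
ee_pos: [533.3, 54.6, 209.7]
tcp_rot: [0.0, 0.666, 0.746, 0.0]
contact_force: [-0.1, -0.3, -0.3]
width: 0.4
grasp_force: 0.0
t 16.6167 rest-frame TCP [ 42.6 250.9] z 209.7 tool y ang 0.113 F [-0.12 -0.32 -0.26]
```

View pics/end.png

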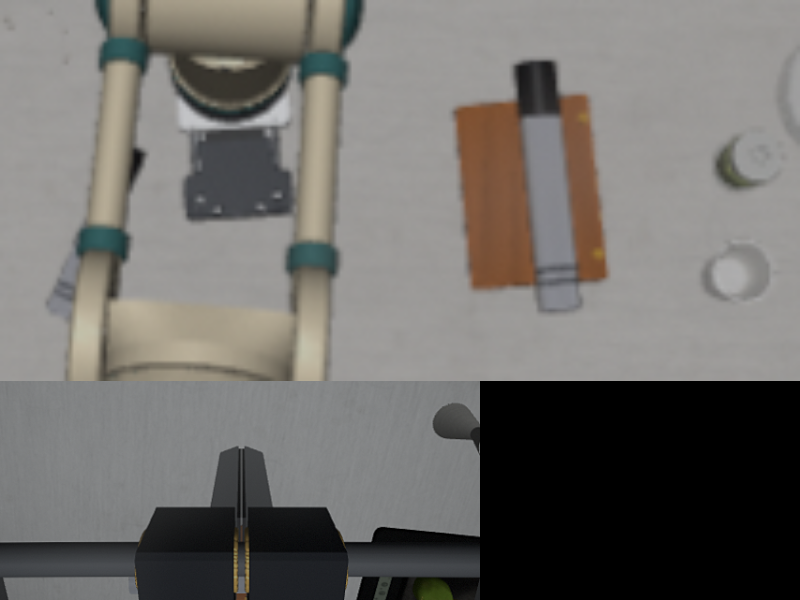

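The final picture shows the bar seated in the groove from (536,62) to (559,308). It sticks out about equally past the rest's ends (38 and 27 crop pixels, so within about 5 mm of centre), the other things are where they were, and the hand is clear.

```bash
python3 -c "
from plant import job; print(job.finish_job())"
```

```text
the job is handed in; nothing more can be done
None
```

The muddler was rolled up the ramp and over the lip, and lies settled in the groove within about 5 mm of the rest's middle; the hand is clear and the job was handed in at about 17 s.

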